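# Present the rolling biscuit tin on the cake stand

## Robot

A 6-joint arm with a two-finger parallel gripper is mounted at the origin on the work surface. World frame = base frame: x ahead of the robot, y to its left, z up, the work surface at z = 0. Lengths are in mm, angles in degrees, forces in N, time in s.
With the tool pointing down it reaches from about 275 to 850 mm from the base axis. Payload 5.2 kg.
Tool frame: the origin (TCP) lies at the very end of the fingers, on their centre line; the grasp point (between the pads) lies 19 mm behind it (grip_depth is the z of the grasp point in the tool frame, in mm); z points along the fingers, y is the line along which they close (so a half turn about z gives the same grasp; the last joint's range is limited). The gripper opens to 85 mm and grips with 20 to 120 N. Pads are 22 mm wide; open, the fingers measure 114 mm over their backs; the gripper's body (76 mm by 85 mm) begins 54 mm behind the grasp point. The pads swing forward as they close: fully open they stand 13 mm farther back than shut.
Start: joints at [63.954, 14.817, 87.949, -0, 77.235, -11.62], TCP at [137.009, 532.667, 231.31] pointing down, gripper open.
Joint ranges: [-179.93, 179.93], [-52.35, 119.4], [10.71, 147.94], [-69.91, 249.91], [12.55, 155.21], [-178.61, 178.61]. Speed limits (degrees/s): [147.25, 147.25, 180, 180, 180, 180].

## Interface

Orientations are given as a 3x3 rotation matrix whose columns are the frame's x, y, z axes.
In Python, from plant import * gives the robot as it stands. The module is installed in compiled form; this text tells all that it offers.
- The arm moves only by the shell command python3 -m handwheel 'ROWS' [FORCE]. ROWS is JSON, a list that holds one entry, the list of rows, each a list of 5 numbers: the shift along the tool's x, y, z normalised to -1 to 1, where 1 is 80 mm, then the turn about the tool's z normalised to -1 to 1, where 1 is 90 degrees, then the finger opening in mm, from 0 to 85.4. A call has exactly 8 rows; each row is the pose to reach, as a shift and turn from the pose commanded when the call began, along the tool's axes at that moment; what a row does not reach only later rows make up. A row lasts 1/10 s, in which the tool goes at most 50 mm and 8.59 degrees, less where a joint would pass 70% of its speed; a pose out of reach is approached as far as the arm can. A call with a number of a shift or a turn outside -1 to 1 is refused whole. A call with a gripper value outside its range is refused whole. The fingers move at their own pace and stop on an object; FORCE is the grip in N (left out, the last holds). Time passes only in rows, so rows that repeat a pose let the fingers close, or fill a call up. It gives the time, the measured TCP pose, the force, the opening and the grip force at its end, in the units of the state.
- state(): the state, without advancing time (a new reading comes with each control period).
- get_image(name): name is "scene" or "top"; returns (picture, depth): 400x640x3 uint8, blue, green, red; 400x640 float32, mm along the optical axis (not along the pixel's ray), 0 where there is no reading.
- camera_params(name): a dict with "fovy" (degrees; the focal length in pixels is half the picture's height over the tangent of half this angle, whatever the lens; pixels are square), "cx", "cy" (the principal point, pixels), "extrinsics" (4x4, takes a point from camera to world coordinates). Camera axes: x right, y down, z forward; pixel columns grow to the right and rows downward; lengths in mm; the calibration is good to about 2 mm. A picture is of the moment at which its call begins. camera_params takes no time and is no camera call.
- close_job(): hands the job in; it is judged then, once.
The state is a dict: "clock": time; "joints": joint angles; "joint_vel": joint speeds; "joint_efforts": joint torques, N m; "eef_pos": TCP position; "ee_rot": TCP orientation; "wrist_force": force on the tool from outside, world axes, zero at the start; "torque": the same for the moment, N m; "width": finger opening in mm; "finger_force": force on a finger pad.
Only numpy, scipy, OpenCV 4.12 (cv2) and the standard library are available. Lean on these libraries where they do the work, as an engineer would, in place of code of your own. Each camera call takes 0.05 s, during which the arm holds its last target. There are 200 camera calls.

## Task

The round biscuit tin has rolled to one end of the tray: lift the tray clear of the counter by its handle and, before carrying it anywhere, tilt it gently so that the tin rolls to the middle, and keep it there under the handle for a good three seconds. Then carry the tray, tin still around the middle, to the slate cake stand, steady it a full second just above, set it down gently, centred, and let go with the tin at the middle. Never let the tin bang into the tray's ends or come off, do not touch the tin itself, and leave the other things where they are.

Things in the scene. Friction and masses are not known exactly. Their poses are not given: they have to be found in the camera images.
- tray: Wooden tray, 170 mm (its x) by 290 mm (its y), nominal 0.6 kg (+-20 %). Flat underside, flat floor 8 mm thick, rims on all four sides 8 mm thick, rising 30 mm above the floor. A thin dark line marks the middle (y = 0). An arched handle spans it across x over the middle: bar on two brass uprights at x = +-90 mm. Origin: centre of the underside; z up.
- tray_ends: The two end rims of the tray (part of the tray, same origin and axes), inner faces at tray y = +-137 mm; a tin that touches one is at tray y = +-112 mm.
- tin: Aluminium tin, a domed tube, 50 mm in diameter, 130 mm long, nominal 0.25 kg (+-30 %), lying on the tray's floor, its x axis along the tray's x. Rolls freely along the tray's y like a solid cylinder: 6.5 m/s2 per rad of tray tilt, rolling resistance equal to some 0.0025 rad. Origin on its axis at mid-length, 33 mm above the tray's underside; its y and z turn as it rolls. Starts near one end.
- stand: Fixed slate cake stand: flat top 150 mm (its x) by 200 mm (its y), top 50 mm above the counter, on a steel foot. Origin: centre of its foot on the counter; z up.
- stand_top (a point): Centre of the cake stand's flat top face, where the middle of the tray's underside goes.
- jar: Bystander: amber jar, 64 mm in diameter, 95 mm tall, origin under its centre. Leave alone.
- tart_ring: Bystander: steel tart ring, 80 mm in diameter, 25 mm high, origin under its centre. Leave alone.
- sugar_bowl: Bystander: white bowl, 90 mm in diameter, 50 mm high, origin under its centre. Leave alone.
- handle (a point): Centre of the handle's straight wooden bar, 120 mm straight above the tray's origin. The bar runs along the tray's x and is 16 mm thick (tray y) and 20 mm high: grip its middle from above, fingers closing along the tray's y. Axes as the tray's.
There are look-alikes about, which are no part of the job. Of the things that look like the stand, take the one that is farthest from the robot's base at the start. Leave any red look-alike of the tin alone.

How it is judged:
By the outcome, as a careful person would: the job done as asked, in the order asked, and still so for the second after the job is handed in, with the robot touching nothing.
It also fails if it takes over 58 s, if anything falls off the work surface, if the arm or the gripper's body presses on something with over 40 N, if the wrist force passes 120 N, or if a joint passes its speed limit or range.

## Working session

There is one attempt and no reset: what is moved stays moved. The work goes in short steps, Python scripts to look and compute and a shell command to move; the robot and the scene stay as the last step left them, time stands still between calls to the robot, and variables do not carry over. Pictures are saved under pics/ and viewed, at most 10 in all, crops included, and the job is handed in when it is done.

```bash
mkdir -p pics; cat > h.py <<'E'
from plant import *
import numpy as np, cv2
def cam(n):
    p=camera_params(n); f=200/np.tan(np.radians(p['fovy'])/2)
    return f,p['cx'],p['cy'],np.array(p['extrinsics'],float)
def pts(n,uv,depth):
    f,cx,cy,T=cam(n); uv=np.atleast_2d(uv); d=np.atleast_1d(depth)
    c=np.c_[(uv[:,0]-cx)/f*d,(uv[:,1]-cy)/f*d,d]
    return c@T[:3,:3].T+T[:3,3]
def ray(n,uv,z):
    f,cx,cy,T=cam(n); uv=np.atleast_2d(uv).astype(float)
    d=np.c_[(uv[:,0]-cx)/f,(uv[:,1]-cy)/f,np.ones(len(uv))]@T[:3,:3].T; o=T[:3,3]
    return o+d*((z-o[2])/d[:,2])[:,None]
def proj(n,P):
    f,cx,cy,T=cam(n); c=(np.atleast_2d(P)-T[:3,3])@T[:3,:3]
    return np.c_[c[:,0]/c[:,2]*f+cx,c[:,1]/c[:,2]*f+cy]
E
python3 - <<'E'
from h import *
for n in('top','scene'):
    im,d=get_image(n); cv2.imwrite(f'pics/{n}0.png',im); np.savez(f'{n}0.npz',im=im,d=d)
    print(n,cam(n)[:3],cam(n)[3].round(3).tolist())
s=state();print({k:np.round(v,3).tolist() for k,v in s.items()})
E
```

```text
top (np.float64(427.63403286135826), 316.0522440479075, 198.27360470223445) [[0.013, -0.995, 0.098, 376.884], [-1.0, -0.011, 0.017, 53.182], [-0.016, -0.099, -0.995, 1556.683], [0.0, 0.0, 0.0, 1.0]]
scene (np.float64(461.2849713459975), 316.0981905993142, 199.6306365519949) [[0.378, 0.567, -0.732, 1598.449], [0.926, -0.23, 0.299, -385.369], [0.001, -0.791, -0.612, 995.453], [0.0, 0.0, 0.0, 1.0]]
{'clock': 0.1, 'joints': [63.952, 14.855, 88.005, 0.001, 77.233, -11.621], 'joint_vel': [-0.033, -0.149, -0.232, -0.087, 0.062, -0.052], 'joint_efforts': [0.001, -44.696, -29.125, -0.0, 0.006, 0.0], 'eef_pos': [136.806, 532.238, 230.561], 'ee_rot': [[-0.968, 0.249, -0.001], [0.249, 0.968, -0.001], [0.0, -0.002, -1.0]], 'wrist_force': [0.17, 0.192, 0.235], 'torque': [-0.012, -0.004, 0.019], 'finger_force': 0.0, 'width': 85.347}
```

View pics/top0.png

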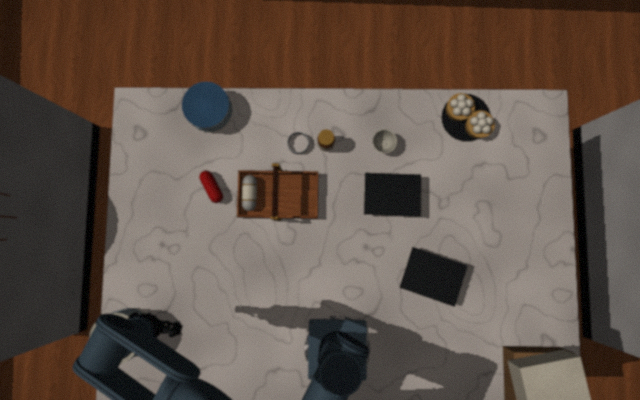

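View pics/scene0.png

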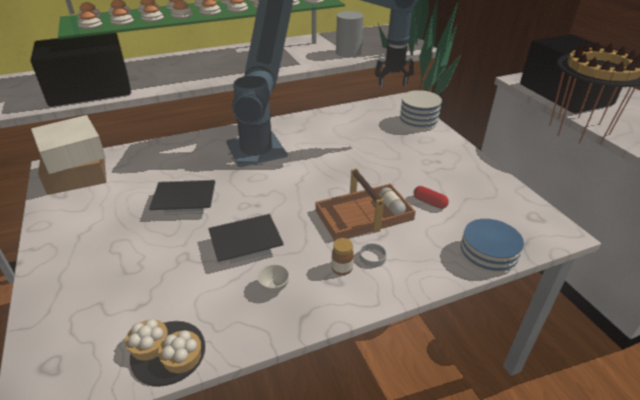

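The top view shows the tray at about (278,194) with the tin at its left end, (249,193). Red look-alike tin is at (210,186), tart ring (300,142), jar (327,139) and bowl (387,142). There are two slates: A (393,194) and B (434,276). The base is near (335,370), so A is farther away and should be the stand. I'll measure both and enlarge a crop to check.

```bash
cat > m0.py <<'E'
from h import *
z=np.load('top0.npz'); im,d=z['im'],z['d']
hsv=cv2.cvtColor(im,cv2.COLOR_BGR2HSV)
v,u=np.mgrid[0:400,0:640]
P=pts('top',np.c_[u.ravel(),v.ravel()],d.ravel()).reshape(400,640,3)
# stands
for nm,(a,b,c,e) in dict(A=(350,160,440,230),B=(390,235,480,315)).items():
    m=np.zeros((400,640),np.uint8); m[b:e,a:c]=((im[b:e,a:c].max(2)<45)&(P[b:e,a:c,2]>30)).astype(np.uint8)
    cs=max(cv2.findContours(m,0,1)[0],key=cv2.contourArea)[:,0]
    zt=np.median(P[...,2][m>0]); W=ray('top',cs,50)
    r=cv2.minAreaRect(W[:,:2].astype(np.float32)); print(nm,'z',zt,'rect',r,'dist',np.hypot(*r[0]))
# tray
s=(slice(155,235),slice(225,335)); Z=P[s][...,2]
m=np.zeros((400,640),np.uint8); hs=hsv[s]
m[s]=((hs[...,0]<20)&(hs[...,1]>90)&(Z>3)).astype(np.uint8)
for lo,hi,h in((22,55,38),(100,145,130)):
    mm=m*((P[...,2]>lo)&(P[...,2]<hi)); Wp=ray('top',np.c_[u[mm>0],v[mm>0]],h)
    r=cv2.minAreaRect(Wp[:,:2].astype(np.float32)); print(h,mm.sum(),np.median(P[mm>0],0),r)
# tin
t=np.zeros((400,640),bool); t[s]=(hs[...,1]<90)&(Z>25)&(Z<75)&(hs[...,2]>70)
t=t&(u>235)&(u<262)&(v>170)&(v<216)
print('tin',t.sum(),np.median(P[t],0),cv2.minAreaRect(ray('top',np.c_[u[t],v[t]],48)[:,:2].astype(np.float32)))
for uv in((300,142),(327,139),(387,142),(210,186)): print(uv,P[uv[1],uv[0]].round())
cv2.imwrite('pics/crop0.png',cv2.resize(im[110:320,190:490],None,fx=2.6,fy=2.6,interpolation=cv2.INTER_CUBIC))
E
python3 m0.py
```

```text
A z 49.49745673927191 rect ((543.0722045898438, -190.86294555664062), (193.90708923339844, 144.79348754882812), 89.35020446777344) dist 575.6353736391035
B z 49.71279978240773 rect ((260.3236083984375, -331.8726806640625), (196.42626953125, 146.11068725585938), 71.67682647705078) dist 421.7912484401897
38 578 [539.64396929 249.28757763  36.91236282] ((541.6796264648438, 217.33099365234375), (288.6572265625, 172.7477264404297), 89.72323608398438)
130 300 [537.9018689  216.15447256 128.81161469] ((540.0253295898438, 217.63973999023438), (186.42372131347656, 23.443876266479492), 1.2229870557785034)
tin 353 [545.02984877 320.20040283  54.12097323] ((550.4891357421875, 323.125732421875), (137.65643310546875, 49.33837127685547), 10.028700828552246)
(300, 142) [740. 142.  -1.]
(327, 139) [729.  43.  96.]
(387, 142) [ 742. -180.    2.]
(210, 186) [566. 458.  50.]
```

View pics/crop0.png

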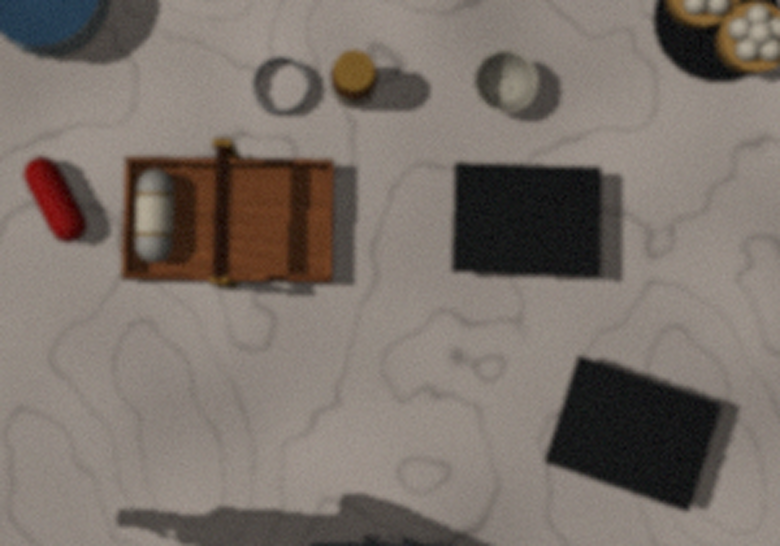

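Slate A at (393,194) is at (543,−191), 576 mm from the base. Slate B at (434,276) is 422 mm away. A is therefore the stand, and the crop confirms it as a plain black slate at crop (527,220). The silver tin is in the tray and the red one is outside, to be left alone. The tray is at (541,217.5) and the tin sits about +103 mm along its y. I'll move to above the handle.

```bash
python3 -m handwheel '[[[-0.08,-0.04,0,-0.02,60],[-0.2,-0.1,0,-0.04,60],[-0.34,-0.17,0,-0.06,60],[-0.48,-0.24,0,-0.08,60],[-0.62,-0.31,0,-0.1,60],[-0.75,-0.37,0,-0.12,60],[-0.88,-0.44,0,-0.14,60],[-1,-0.5,0,-0.16,60]]]' 40
python3 -m handwheel '[[[-0.1,-0.08,0.02,0,60],[-0.21,-0.16,0.05,0,60],[-0.32,-0.24,0.07,0,60],[-0.42,-0.32,0.1,0,60],[-0.53,-0.4,0.12,0,60],[-0.63,-0.48,0.15,0,60],[-0.74,-0.56,0.17,0,60],[-0.84,-0.64,0.2,0,60]]]' | tail -c 300
python3 -m handwheel '[[[-0.1,-0.08,0.02,0,60],[-0.21,-0.16,0.05,0,60],[-0.32,-0.24,0.07,0,60],[-0.42,-0.32,0.1,0,60],[-0.53,-0.4,0.12,0,60],[-0.63,-0.48,0.15,0,60],[-0.74,-0.56,0.17,0,60],[-0.84,-0.64,0.2,0,60]]]' | tail -c 300
python3 -m handwheel '[[[-0.1,-0.08,0.02,0,60],[-0.21,-0.16,0.05,0,60],[-0.32,-0.24,0.07,0,60],[-0.42,-0.32,0.1,0,60],[-0.53,-0.4,0.12,0,60],[-0.63,-0.48,0.15,0,60],[-0.74,-0.56,0.17,0,60],[-0.84,-0.64,0.2,0,60]]]' | tail -c 300
python3 -m handwheel '[[[-0.1,-0.08,0.02,0,60],[-0.21,-0.16,0.05,0,60],[-0.32,-0.24,0.07,0,60],[-0.42,-0.32,0.1,0,60],[-0.53,-0.4,0.12,0,60],[-0.63,-0.48,0.15,0,60],[-0.74,-0.56,0.17,0,60],[-0.84,-0.64,0.2,0,60]]]' | tail -c 300
python3 -m handwheel '[[[-0.12,-0.1,0.02,0,60],[-0.25,-0.19,0.05,0,60],[-0.38,-0.28,0.08,0,60],[-0.5,-0.38,0.11,0,60],[-0.62,-0.47,0.14,0,60],[-0.73,-0.55,0.16,0,60],[-0.8,-0.61,0.18,0,60],[-0.84,-0.64,0.2,0,60]]]'
```

```text
clock: 0.9
eef_pos: [204.7, 473.3, 230.9]
ee_rot: [[-1.0, -0.001, -0.001], [-0.001, 1.0, -0.001], [0.001, -0.001, -1.0]]
wrist_force: [0.2, 0.5, -0.4]
width: 59.8
finger_force: 0.0
clock: 1.7
eef_pos: [272.5, 422.3, 215.2]
ee_rot: [[-1.0, 0.001, 0.0], [0.001, 1.0, 0.0], [-0.0, 0.0, -1.0]]
wrist_force: [1.1, -0.1, 0.5]
width: 59.9
finger_force: 0.0
clock: 2.5
eef_pos: [339.7, 371.0, 199.2]
ee_rot: [[-1.0, 0.001, 0.0], [0.001, 1.0, 0.0], [-0.0, 0.0, -1.0]]
wrist_force: [0.2, 0.2, 0.5]
width: 59.8
finger_force: 0.0
clock: 3.3
eef_pos: [406.9, 319.8, 183.2]
ee_rot: [[-1.0, 0.0, 0.0], [0.0, 1.0, 0.0], [-0.0, 0.0, -1.0]]
wrist_force: [-0.1, -0.2, -0.6]
width: 60.4
finger_force: 0.0
clock: 4.1
eef_pos: [474.1, 268.6, 167.2]
ee_rot: [[-1.0, 0.0, 0.0], [0.0, 1.0, 0.0], [-0.0, 0.0, -1.0]]
wrist_force: [-0.0, 0.4, -0.1]
width: 59.7
finger_force: 0.0
clock: 4.9
eef_pos: [541.0, 217.3, 151.1]
ee_rot: [[-1.0, 0.001, -0.0], [0.001, 1.0, -0.0], [0.0, -0.0, -1.0]]
wrist_force: [-0.5, -0.4, -0.9]
width: 60.1
finger_force: 0.0
```

```bash
python3 -m handwheel '[[[0,0,0.08,0,60],[0,0,0.18,0,60],[0,0,0.28,0,60],[0,0,0.38,0,60],[0,0,0.48,0,60],[0,0,0.56,0,60],[0,0,0.6,0,60],[0,0,0.62,0,60]]]'
python3 -m handwheel '[[[0,0,0,0,40],[0,0,0,0,30],[0,0,0,0,22],[0,0,0,0,18],[0,0,0,0,14],[0,0,0,0,10],[0,0,0,0,8],[0,0,0,0,8]]]' 100
python3 - <<'E'
from h import *
im,d=get_image('scene'); cv2.imwrite('pics/s1.png',cv2.resize(im[100:300,240:500],None,fx=3,fy=3))
s=state();print(s['eef_pos'],s['wrist_force'],s['torque'],s['finger_force'])
E
```

```text
clock: 5.7
eef_pos: [540.2, 217.8, 101.2]
ee_rot: [[-1.0, 0.0, -0.001], [0.0, 1.0, -0.0], [0.001, -0.0, -1.0]]
wrist_force: [0.1, -0.0, 0.3]
width: 60.3
finger_force: 0.0
clock: 6.5
eef_pos: [540.7, 218.1, 102.3]
ee_rot: [[-1.0, 0.001, 0.001], [0.001, 1.0, 0.001], [-0.001, 0.001, -1.0]]
wrist_force: [-1.6, 1.4, 5.3]
width: 14.3
finger_force: 98.3
[540.70813771 218.1085462  102.34649101] [-1.81584544  1.81599344  5.89904754] [ 0.22335979  0.17065049 -0.08134013] 98.31460475921631
```

View pics/s1.png

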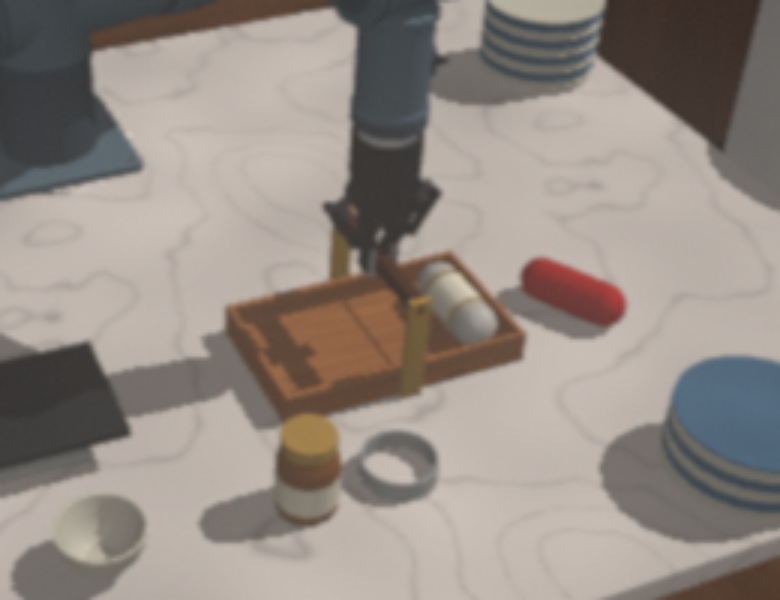

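```bash
cat > tr.py <<'E'
from h import *
from scipy.optimize import least_squares
def track(name='scene',save=None):
    s=state(); e=s['eef_pos']; im,d=get_image(name)
    if save: cv2.imwrite(save,im)
    v,u=np.mgrid[0:400,0:640]; P=pts(name,np.c_[u.ravel(),v.ravel()],d.ravel())
    h=cv2.cvtColor(im,cv2.COLOR_BGR2HSV).reshape(-1,3).astype(int)
    uz=e[2]-101.8; q=P-[e[0],e[1],uz]; ok=(d.ravel()>0)
    br=ok&(h[:,0]<18)&(h[:,1]>110)
    f=br&(abs(q[:,0])<70)&(abs(q[:,1])<130)&(abs(q[:,2]-8)<15)
    A=np.c_[q[f][:,:2],np.ones(f.sum())]
    w=np.ones(len(A))
    for _ in range(6):
        c=np.linalg.lstsq(A*w[:,None],q[f][:,2]*w,rcond=None)[0]; w=(abs(A@c-q[f][:,2])<5)+0.
    # end rims: y extent of brown pixels
    t=ok&(h[:,1]<85)&(h[:,2]>70)&(abs(q[:,0])<62)&(abs(q[:,1])<140)&(q[:,2]>20)&(q[:,2]<72)
    qt=q[t]
    if t.sum()>20:
        fn=lambda p:np.hypot(qt[:,1]-p[0],qt[:,2]-p[1])-25
        r=least_squares(fn,[np.median(qt[:,1]),33],loss='soft_l1',f_scale=2).x
    else: r=[np.nan]*2
    print(name,'clk %.2f tcp %s floor z0 %.1f slopes x %.4f y %.4f n%d | tin y %.1f z %.1f n%d u=%.0f | F %s T %s'%(s['clock'],np.round(e,1),c[2],c[0],c[1],w.sum(),r[0],r[1],t.sum(),u.ravel()[t].mean() if t.any() else -1,np.round(s['wrist_force'],1),np.round(s['torque'],2)), 'rot z',np.round(np.array(s['ee_rot'])[:,2],4))
if __name__=='__main__':
    track(); 
E
python3 -c "
from tr import *
track();track('top')"
```

```text
scene clk 6.55 tcp [540.7 218.1 102.3] floor z0 8.8 slopes x -0.0036 y -0.0008 n918 | tin y 104.2 z 33.6 n343 u=391 | F [-1.8  1.8  5.9] T [ 0.22  0.17 -0.08] rot z [ 1.e-03  5.e-04 -1.e+00]
top clk 6.60 tcp [540.7 218.1 102.3] floor z0 6.7 slopes x -0.0020 y -0.0034 n1040 | tin y 107.1 z 37.6 n42 u=252 | F [-1.6  1.3  5.4] T [ 0.16  0.17 -0.15] rot z [ 1.e-03  5.e-04 -1.e+00]
```

```bash
python3 -m handwheel '[[[0,0,-0.01,0,8],[0,0,-0.02,0,8],[0,0,-0.04,0,8],[0,0,-0.06,0,8],[0,0,-0.08,0,8],[0,0,-0.1,0,8],[0,0,-0.11,0,8],[0,0,-0.12,0,8]]]'; python3 tr.py
```

```text
clock: 7.45
eef_pos: [540.3, 217.8, 111.3]
ee_rot: [[-1.0, 0.0, -0.0], [0.0, 1.0, -0.0], [0.0, -0.0, -1.0]]
wrist_force: [0.0, 0.4, -7.8]
width: 14.4
finger_force: 97.5
scene clk 7.45 tcp [540.3 217.8 111.3] floor z0 8.7 slopes x -0.0001 y -0.0052 n900 | tin y 104.2 z 33.6 n359 u=391 | F [ 0.   0.4 -7.8] T [-0.24  0.04  0.03] rot z [-1.e-04 -1.e-04 -1.e+00]
```

```bash
python3 -m handwheel '[[[0,0.02,-0.06,0,8],[0,0.1,-0.16,0,8],[0,0.3,-0.28,0,8],[0,0.58,-0.4,0,8],[0,0.8,-0.52,0,8],[0,0.94,-0.62,0,8],[0,0.99,-0.68,0,8],[0,1,-0.7,0,8]]]'; python3 -c "
from tr import *
track();track();track()"
```

```text
clock: 8.3
eef_pos: [540.6, 298.7, 168.1]
ee_rot: [[-1.0, -0.001, 0.001], [-0.001, 1.0, 0.0], [-0.001, 0.0, -1.0]]
wrist_force: [-0.0, 0.5, -8.1]
width: 14.2
finger_force: 97.9
scene clk 8.30 tcp [540.6 298.7 168.1] floor z0 8.8 slopes x 0.0014 y -0.0020 n795 | tin y 85.4 z 33.4 n230 u=411 | F [-0.   0.5 -8.1] T [-0.19 -0.03  0.01] rot z [ 1.2e-03  2.0e-04 -1.0e+00]
scene clk 8.35 tcp [540.5 298.1 167.9] floor z0 8.9 slopes x -0.0001 y -0.0042 n816 | tin y 87.7 z 33.8 n233 u=412 | F [-0.4 -0.2 -8.1] T [-0.22 -0.05 -0.02] rot z [ 6.e-04 -2.e-04 -1.e+00]
scene clk 8.40 tcp [540.4 297.5 167.4] floor z0 8.9 slopes x -0.0024 y -0.0022 n825 | tin y 90.2 z 33.1 n251 u=412 | F [-0.1 -0.4 -7.6] T [-0.2   0.08  0.04] rot z [-1.e-04 -5.e-04 -1.e+00]
```

The tin is rolling back towards the +y end because the loaded grip sags slightly. I'll slow it to a soft touch by moving the tray along with it.

```bash
python3 -m handwheel '[[[0,0.01,0,0,8],[0,0.03,0,0,8],[0,0.07,0,0,8],[0,0.13,0,0,8],[0,0.2,0,0,8],[0,0.28,0,0,8],[0,0.36,0,0,8],[0,0.44,0,0,8]]]' | head -2
python3 -m handwheel '[[[0,0.08,0,0,8],[0,0.16,0,0,8],[0,0.24,0,0,8],[0,0.32,0,0,8],[0,0.38,0,0,8],[0,0.44,0,0,8],[0,0.48,0,0,8],[0,0.51,0,0,8]]]' | head -2
python3 -c "
from tr import *
track();track()"
```

```text
clock: 9.25
eef_pos: [540.4, 333.8, 167.3]
clock: 10.05
eef_pos: [540.4, 374.1, 167.2]
scene clk 10.05 tcp [540.4 374.1 167.2] floor z0 8.7 slopes x -0.0006 y -0.0052 n805 | tin y 95.4 z 33.3 n242 u=433 | F [-0.9 -0.  -7.9] T [-0.17  0.07  0.01] rot z [-1.e-04 -1.e-04 -1.e+00]
scene clk 10.10 tcp [540.4 374.4 167.3] floor z0 8.7 slopes x -0.0021 y -0.0040 n805 | tin y 95.7 z 33.2 n254 u=433 | F [-0.2 -0.2 -7.7] T [-0.16  0.07 -0.  ] rot z [ 1.e-04  3.e-04 -1.e+00]
```

```bash
python3 -m handwheel '[[[0,0,0,0,8],[0,0.01,0,0,8],[0,0.02,0,0,8],[0,0.03,0,0,8],[0,0.04,0,0,8],[0,0.05,0,0,8],[0,0.06,0,0,8],[0,0.08,0,0,8]]]' | head -2
python3 -c "
from tr import *
track()"
```

```text
clock: 10.95
eef_pos: [540.5, 380.2, 167.3]
scene clk 10.95 tcp [540.5 380.2 167.3] floor z0 8.8 slopes x -0.0029 y -0.0004 n815 | tin y 96.4 z 33.3 n245 u=435 | F [-0.2 -0.2 -8.3] T [-0.15  0.08 -0.04] rot z [-0.e+00 -1.e-04 -1.e+00]
```

```bash
python3 -m handwheel '[[[0,0,0,0,8],[0,-0.01,0,0,8],[0,-0.01,0,0,8],[0,-0.02,0,0,8],[0,-0.03,0,0,8],[0,-0.05,0,0,8],[0,-0.06,0,0,8],[0,-0.08,0,0,8]]]' | head -2
python3 -m handwheel '[[[0,-0.02,0,0,8],[0,-0.05,0,0,8],[0,-0.08,0,0,8],[0,-0.11,0,0,8],[0,-0.14,0,0,8],[0,-0.17,0,0,8],[0,-0.21,0,0,8],[0,-0.25,0,0,8]]]' | head -2
python3 -m handwheel '[[[0,-0.06,0,0,8],[0,-0.14,0,0,8],[0,-0.24,0,0,8],[0,-0.36,0,0,8],[0,-0.5,0,0,8],[0,-0.65,0,0,8],[0,-0.8,0,0,8],[0,-0.95,0,0,8]]]' | head -2
python3 -m handwheel '[[[0,-0.15,0,0,8],[0,-0.3,0,0,8],[0,-0.45,0,0,8],[0,-0.6,0,0,8],[0,-0.7,0,0,8],[0,-0.74,0,0,8],[0,-0.75,0,0,8],[0,-0.75,0,0,8]]]' | head -2
python3 -c "
from tr import *
track();track();track()"
```

```text
clock: 11.8
eef_pos: [540.5, 373.8, 167.3]
clock: 12.6
eef_pos: [540.5, 353.6, 167.3]
clock: 13.4
eef_pos: [540.5, 276.6, 167.4]
clock: 14.2
eef_pos: [540.5, 218.0, 167.4]
scene clk 14.20 tcp [540.5 218.  167.4] floor z0 8.8 slopes x 0.0005 y -0.0028 n882 | tin y 88.1 z 33.5 n287 u=390 | F [ 0.1  0.3 -7.3] T [-0.19  0.06  0.03] rot z [ 1.e-04  3.e-04 -1.e+00]
scene clk 14.25 tcp [540.4 218.2 167.4] floor z0 8.7 slopes x -0.0025 y -0.0041 n867 | tin y 86.9 z 33.1 n279 u=390 | F [-0.3 -0.4 -7.7] T [-0.13  0.07 -0.04] rot z [ 2.e-04  4.e-04 -1.e+00]
scene clk 14.30 tcp [540.4 218.3 167.3] floor z0 8.9 slopes x 0.0028 y -0.0041 n873 | tin y 86.3 z 33.4 n266 u=389 | F [ 0.4  0.1 -6.8] T [-0.16  0.04  0.  ] rot z [ 1.e-04  3.e-04 -1.e+00]
```

```bash
python3 -c "
from tr import *
for i in range(6): track(save='pics/s2.png' if i==5 else None)" | cut -c1-140
```

```text
scene clk 14.35 tcp [540.4 218.3 167.3] floor z0 8.7 slopes x -0.0046 y -0.0061 n871 | tin y 85.6 z 33.3 n271 u=390 | F [-0.1 -0.2 -8.3] T [
scene clk 14.40 tcp [540.3 218.3 167.3] floor z0 8.9 slopes x 0.0006 y -0.0018 n877 | tin y 85.6 z 33.4 n268 u=390 | F [ 0.3  1.3 -7.9] T [-
scene clk 14.45 tcp [540.3 218.3 167.3] floor z0 8.8 slopes x 0.0006 y -0.0029 n867 | tin y 85.5 z 33.5 n269 u=390 | F [ 0.2 -0.  -8.1] T [-
scene clk 14.50 tcp [540.3 218.2 167.3] floor z0 8.9 slopes x -0.0040 y 0.0006 n879 | tin y 85.6 z 33.0 n272 u=390 | F [ 0.1 -0.1 -7.6] T [-
scene clk 14.55 tcp [540.4 218.2 167.3] floor z0 8.7 slopes x -0.0020 y -0.0044 n872 | tin y 85.6 z 33.4 n266 u=390 | F [-0.4 -0.4 -7.9] T [
scene clk 14.60 tcp [540.4 218.1 167.3] floor z0 8.6 slopes x -0.0050 y -0.0094 n873 | tin y 85.2 z 33.1 n269 u=390 | F [-0.6  0.1 -8.6] T [
```

View pics/s2.png

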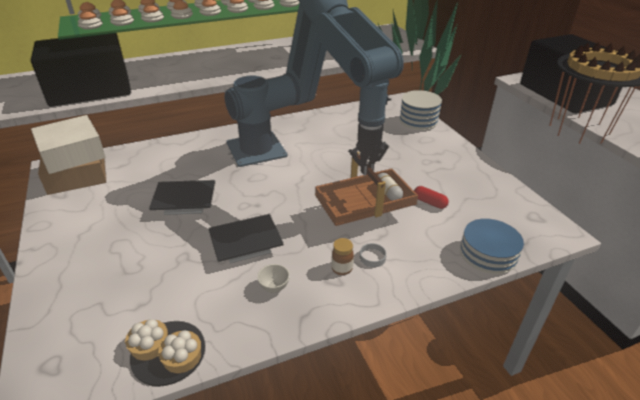

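The tin has stopped at +85.5 mm and rests stably, so its resistance looks much larger than stated. I'll fit a small rolling model to the recorded moves and then plan with it.

```bash
cat > sim.py <<'E'
import numpy as np
from scipy.optimize import least_squares
dt=.002
def path(rows,x0=0,tau=.04,hold=.5):   # rows: list of abs mm at each 0.1 s
    t=np.arange(0,len(rows)*.1+hold,dt); p=np.interp(t,np.arange(len(rows)+1)*.1,[x0]+list(rows))
    for _ in range(2):
        q=p.copy()
        for i in range(1,len(p)): q[i]=q[i-1]+(p[i]-q[i-1])*dt/(tau/2)
        p=q
    return t,p
def roll(rows,y0,f,c,v0=0,x0=0,k=0.,hold=.5,gain=2/3,stiff=0):
    t,p=path(rows,x0,hold=hold); a=np.gradient(np.gradient(p,dt),dt); y,v=y0,v0; Y=[];V=[]
    for ai in a:
        F=-gain*ai+k*y-c*v
        if abs(v)<1e-3 and abs(F)<f: v=0
        else:
            vn=v+F*dt; s=np.sign(v) if abs(v)>1e-3 else np.sign(F)
            vn-=s*f*dt
            v=0 if vn*s<0 and abs(F)<f else vn
        y+=v*dt
        if abs(y)>112: y=np.sign(y)*112; v=0
        Y.append(y);V.append(v)
    return t,np.array(Y),np.array(V)
m1=[0]+[80*q for q in(.02,.1,.3,.58,.8,.94,.99,1)]
m2=[-80*q for q in(.06,.14,.24,.36,.5,.65,.8,.95)]; m2+= [m2[-1]-80*q for q in(.15,.3,.45,.6,.7,.74,.75,.75)]
m2=[-2,-4,-6.4,-8.8,-11.2,-13.6,-16.8,-20]+[-20+q for q in m2]
ma=[80*q for q in(.01,.03,.07,.13,.2,.28,.36,.44)]; ma+=[ma[-1]+80*q for q in(.08,.16,.24,.32,.38,.44,.48,.51)]
def res(q):
    f,c=q[0],q[1]; k=q[2]
    t,Y,V=roll(m1,104.2,f,c,k=k); g=lambda T:np.interp(T,t,Y)
    r=[g(.9)-85.4,g(.95)-87.7,g(1.0)-90.2]
    t,Y,V=roll(ma,92,f,c,v0=40,k=k); r+=[np.interp(1.6,t,Y)-95.4]
    t,Y,V=roll(m2,96.4,f,c,k=k); g=lambda T:np.interp(T,t,Y)
    r+=[g(2.4)-88.1,g(2.45)-86.9,g(2.5)-86.3,g(2.6)-85.6,g(2.85)-85.5]
    return np.array(r)
if __name__=='__main__':
    for f in(16,50,100,150,200,250,300): 
        for c in(0,1,2): print(f,c,res([f,c,.15]).round(1).tolist())
E
python3 sim.py
```

```text
16 0 [-24.8, -26.3, -27.9, 13.1, 5.3, 3.1, 0.5, -5.1, -19.5]
16 1 [-10.5, -10.7, -11.0, 8.8, 7.8, 6.5, 4.9, 1.6, -5.5]
16 2 [-1.1, -0.8, -0.9, 6.0, 9.9, 9.2, 8.3, 6.5, 3.2]
50 0 [-14.9, -15.7, -16.7, 7.2, 8.0, 6.6, 4.8, 1.1, -7.0]
50 1 [-3.1, -3.0, -3.2, 4.7, 10.2, 9.6, 8.6, 6.7, 4.1]
50 2 [3.8, 4.0, 3.8, 3.3, 10.6, 10.5, 10.0, 9.4, 8.9]
100 0 [-1.9, -1.9, -2.2, 2.5, 1.6, 1.3, 0.6, -0.4, -0.8]
100 1 [4.8, 4.9, 4.6, 1.7, 2.2, 2.4, 2.3, 2.5, 2.6]
100 2 [9.7, 9.7, 9.2, 1.0, 2.8, 3.4, 3.7, 4.3, 4.4]
150 0 [4.9, 4.8, 4.4, 0.7, 0.9, 1.6, 2.1, 2.8, 2.9]
150 1 [10.2, 10.1, 9.5, 0.2, 2.1, 3.2, 3.8, 4.5, 4.6]
150 2 [14.0, 13.7, 12.9, -0.2, 3.1, 4.3, 4.9, 5.6, 5.7]
200 0 [11.3, 11.1, 10.4, -0.2, 4.4, 5.6, 6.2, 6.9, 7.0]
200 1 [15.1, 14.8, 13.8, -0.5, 5.0, 6.2, 6.8, 7.5, 7.6]
200 2 [16.8, 16.1, 14.8, -0.8, 5.4, 6.6, 7.2, 7.9, 8.0]
250 0 [16.6, 16.2, 15.1, -0.8, 6.7, 7.9, 8.5, 9.2, 9.3]
250 1 [17.3, 16.4, 14.8, -1.0, 6.9, 8.1, 8.7, 9.4, 9.5]
250 2 [17.6, 16.4, 14.4, -1.2, 7.0, 8.2, 8.8, 9.5, 9.6]
300 0 [17.9, 16.7, 14.7, -1.2, 7.5, 8.7, 9.3, 10.0, 10.1]
300 1 [18.0, 16.4, 14.1, -1.3, 7.6, 8.8, 9.4, 10.1, 10.2]
300 2 [18.0, 16.2, 13.7, -1.5, 7.6, 8.8, 9.4, 10.1, 10.2]
```

```bash
cat > plan.py <<'E'
from sim import *
# increments mm per row: slow -y, sharp reversal, slow decel
for pk in (11.2,12,12.8,13.6):
    inc=[-.8,-1.6,-3.2,-4.8,-6.4,-8,-9.6,-11.2]+[-pk,-pk,0,pk,pk]
    while inc[-1]>1.3: inc.append(max(inc[-1]-1.2,0))
    p=np.cumsum(inc)
    print(pk,len(inc),'net',p[-1],'min',p.min(),[(f,roll(list(p),85.5,f,0,k=.15,hold=1)[1][[int(1.9/dt),-1]].round(1).tolist(),roll(list(p),85.5,f,0,k=.15)[1].max().round(1)) for f in(90,100,110,120)])
E
python3 plan.py
```

```text
11.2 22 net 1.200000000000008 min -68.0 [(90, [29.8, 29.7], np.float64(93.9)), (100, [29.1, 29.3], np.float64(90.8)), (110, [30.5, 30.7], np.float64(88.4)), (120, [32.2, 32.3], np.float64(86.5))]
12 22 net 8.400000000000016 min -69.6 [(90, [26.1, 25.7], np.float64(94.8)), (100, [21.1, 20.8], np.float64(91.5)), (110, [22.1, 22.2], np.float64(88.7)), (120, [23.9, 24.1], np.float64(86.5))]
12.8 23 net 16.400000000000034 min -71.19999999999999 [(90, [22.8, 21.7], np.float64(95.7)), (100, [16.5, 15.5], np.float64(92.4)), (110, [13.9, 13.4], np.float64(89.2)), (120, [15.3, 15.3], np.float64(86.7))]
13.6 24 net 24.800000000000026 min -72.8 [(90, [19.2, 17.2], np.float64(96.7)), (100, [13.2, 11.4], np.float64(93.3)), (110, [7.4, 5.8], np.float64(90.1)), (120, [7.0, 6.3], np.float64(87.2))]
```

```bash
python3 -m handwheel '[[[0,-0.01,0,0,8],[0,-0.03,0,0,8],[0,-0.07,0,0,8],[0,-0.13,0,0,8],[0,-0.21,0,0,8],[0,-0.31,0,0,8],[0,-0.43,0,0,8],[0,-0.57,0,0,8]]]' | head -2
python3 -m handwheel '[[[0,-0.17,0,0,8],[0,-0.34,0,0,8],[0,-0.34,0,0,8],[0,-0.17,0,0,8],[0,0,0,0,8],[0,0.155,0,0,8],[0,0.295,0,0,8],[0,0.42,0,0,8]]]' | head -2
python3 -m handwheel '[[[0,0.11,0,0,8],[0,0.205,0,0,8],[0,0.285,0,0,8],[0,0.35,0,0,8],[0,0.4,0,0,8],[0,0.435,0,0,8],[0,0.455,0,0,8],[0,0.46,0,0,8]]]' | head -2
python3 -c "
from tr import *
track();track(save='pics/s3.png')"
```

```text
clock: 15.45
eef_pos: [540.4, 171.3, 167.3]
clock: 16.25
eef_pos: [540.1, 207.7, 167.2]
clock: 17.05
eef_pos: [540.4, 242.6, 167.3]
scene clk 17.05 tcp [540.4 242.6 167.3] floor z0 8.8 slopes x -0.0011 y -0.0011 n588 | tin y 9.6 z 33.6 n352 u=373 | F [-0.2 -0.1 -7.3] T [-0.02  0.06  0.01] rot z [-1.e-04 -1.e-04 -1.e+00]
scene clk 17.10 tcp [540.5 242.6 167.3] floor z0 8.7 slopes x -0.0054 y -0.0020 n592 | tin y 9.6 z 33.7 n351 u=373 | F [ 0.   0.4 -7.7] T [ 0.02  0.04 -0.02] rot z [ 0.e+00 -1.e-04 -1.e+00]
```

```bash
python3 - <<'E'
from sim import *
for a in (4.8,5.6,6.4):
  for b in (2.4,3.2,4,4.8,5.6):
    inc=[-1.2,-2.4,-3.6,-4.8,-a,-a,-a,-a,b,b,max(b-1.2,0),max(b-2.4,0),max(b-3.6,0),max(b-4.8,0),0,0]; p=np.cumsum(inc)
    print(a,b,'net',p[-1].round(1),[roll(list(p),9.6,f,0,k=.15,hold=1)[1][-1].round(1) for f in(100,110,120)])
E
```

```text
4.8 2.4 net -25.2 [np.float64(2.1), np.float64(2.6), np.float64(3.1)]
4.8 3.2 net -22.0 [np.float64(0.4), np.float64(1.0), np.float64(1.5)]
4.8 4 net -18.4 [np.float64(-1.5), np.float64(-0.8), np.float64(-0.1)]
4.8 4.8 net -14.4 [np.float64(-3.5), np.float64(-2.7), np.float64(-2.0)]
4.8 5.6 net -9.6 [np.float64(-5.7), np.float64(-4.8), np.float64(-4.0)]
5.6 2.4 net -28.4 [np.float64(0.4), np.float64(1.0), np.float64(1.5)]
5.6 3.2 net -25.2 [np.float64(-1.5), np.float64(-0.8), np.float64(-0.2)]
5.6 4 net -21.6 [np.float64(-3.6), np.float64(-2.7), np.float64(-2.0)]
5.6 4.8 net -17.6 [np.float64(-5.7), np.float64(-4.8), np.float64(-4.0)]
5.6 5.6 net -12.8 [np.float64(-8.1), np.float64(-7.0), np.float64(-6.1)]
6.4 2.4 net -31.6 [np.float64(-1.3), np.float64(-0.6), np.float64(-0.0)]
6.4 3.2 net -28.4 [np.float64(-3.4), np.float64(-2.6), np.float64(-1.9)]
6.4 4 net -24.8 [np.float64(-5.6), np.float64(-4.7), np.float64(-3.9)]
6.4 4.8 net -20.8 [np.float64(-7.9), np.float64(-6.9), np.float64(-6.0)]
6.4 5.6 net -16.0 [np.float64(-10.5), np.float64(-9.3), np.float64(-8.2)]
```

```bash
python3 -m handwheel '[[[0,-0.015,0,0,8],[0,-0.045,0,0,8],[0,-0.09,0,0,8],[0,-0.15,0,0,8],[0,-0.22,0,0,8],[0,-0.29,0,0,8],[0,-0.36,0,0,8],[0,-0.43,0,0,8]]]' | head -2
python3 -m handwheel '[[[0,0.04,0,0,8],[0,0.08,0,0,8],[0,0.105,0,0,8],[0,0.115,0,0,8],[0,0.115,0,0,8],[0,0.115,0,0,8],[0,0.115,0,0,8],[0,0.115,0,0,8]]]' | head -2
python3 -c "
from tr import *
track();track()"
```

```text
clock: 17.95
eef_pos: [540.4, 207.6, 167.4]
clock: 18.75
eef_pos: [540.4, 217.4, 167.3]
scene clk 18.75 tcp [540.4 217.4 167.3] floor z0 8.8 slopes x -0.0051 y -0.0007 n558 | tin y -2.4 z 33.4 n364 u=363 | F [ 0.3  0.4 -8.2] T [0.01 0.05 0.04] rot z [ 0. -0. -1.]
scene clk 18.80 tcp [540.4 217.4 167.3] floor z0 8.7 slopes x 0.0003 y -0.0017 n557 | tin y -2.6 z 33.5 n365 u=363 | F [ 0.2  0.1 -8.4] T [0.03 0.06 0.02] rot z [ 0. -0. -1.]
```

```bash
python3 -m handwheel '[[[0,0,0,0,8],[0,0,0,0,8],[0,0,0,0,8],[0,0,0,0,8],[0,0,0,0,8],[0,0,0,0,8],[0,0,0,0,8],[0,0,0,0,8]]]' | head -1
python3 -m handwheel '[[[0,0,0,0,8],[0,0,0,0,8],[0,0,0,0,8],[0,0,0,0,8],[0,0,0,0,8],[0,0,0,0,8],[0,0,0,0,8],[0,0,0,0,8]]]' | head -1
python3 -m handwheel '[[[0,0,0,0,8],[0,0,0,0,8],[0,0,0,0,8],[0,0,0,0,8],[0,0,0,0,8],[0,0,0,0,8],[0,0,0,0,8],[0,0,0,0,8]]]' | head -1
python3 -m handwheel '[[[0,0,0,0,8],[0,0,0,0,8],[0,0,0,0,8],[0,0,0,0,8],[0,0,0,0,8],[0,0,0,0,8],[0,0,0,0,8],[0,0,0,0,8]]]' | head -1
python3 -m handwheel '[[[0,0,0,0,8],[0,0,0,0,8],[0,0,0,0,8],[0,0,0,0,8],[0,0,0,0,8],[0,0,0,0,8],[0,0,0,0,8],[0,0,0,0,8]]]' | head -1
python3 - <<'E'
from tr import *
track()
# stand A in the scene view (dark, top at z=50), to check the top-view position
im,d=get_image('scene'); v,u=np.mgrid[0:400,0:640]
P=pts('scene',np.c_[u.ravel(),v.ravel()],d.ravel()).reshape(400,640,3)
m=((im.max(2)<75)&(abs(P[...,2]-50)<8)&(abs(P[...,0]-543)<110)&(abs(P[...,1]+191)<130)).astype(np.uint8)
c=max(cv2.findContours(m,0,1)[0],key=cv2.contourArea)[:,0]
print(cv2.minAreaRect(ray('scene',c,50)[:,:2].astype(np.float32)))
# tray rim from scene and top, now held
e=state()['eef_pos']
for n in('scene','top'):
    im,d=get_image(n); P=pts(n,np.c_[u.ravel(),v.ravel()],d.ravel()); h=cv2.cvtColor(im,cv2.COLOR_BGR2HSV).reshape(-1,3)
    q=P-[e[0],e[1],e[2]-101.8]; m=(h[:,0]<18)&(h[:,1]>100)&(abs(q[:,2]-38)<7)&(abs(q[:,0])<110)&(abs(q[:,1])<170)
    print(n,m.sum(),cv2.minAreaRect(ray(n,np.c_[u.ravel()[m],v.ravel()[m]],e[2]-101.8+38)[:,:2].astype(np.float32)))
E
```

```text
clock: 19.65
clock: 20.45
clock: 21.25
clock: 22.05
clock: 22.85
scene clk 22.85 tcp [540.4 217.4 167.3] floor z0 8.9 slopes x -0.0019 y -0.0005 n561 | tin y -2.3 z 33.6 n362 u=363 | F [ 0.3  0.4 -7.6] T [0.02 0.04 0.05] rot z [-0. -0. -1.]
((552.5045166015625, -191.39785766601562), (195.4108428955078, 155.8030242919922), 88.17794036865234)
scene 505 ((551.216064453125, 217.7750701904297), (291.9904479980469, 189.8472442626953), 89.4036636352539)
top 255 ((539.7039794921875, 194.46450805664062), (168.70907592773438, 238.84140014648438), 0.6689253449440002)
```

The tin held at −2.4 mm for over 4 s at the pickup spot. Both views agree that the stand is (+1.5, −409) mm away. I'll carry it there gently.

```bash
python3 -m handwheel '[[[0,-0.0125,0,0,8],[0,-0.0375,0,0,8],[0,-0.075,0,0,8],[0,-0.125,0,0,8],[0,-0.1875,0,0,8],[0,-0.2625,0,0,8],[0,-0.35,0,0,8],[0,-0.45,0,0,8]]]' | head -2
python3 -m handwheel '[[[0,-0.12,0,0,8],[0,-0.24,0,0,8],[0,-0.36,0,0,8],[0,-0.48,0,0,8],[0,-0.6,0,0,8],[0,-0.72,0,0,8],[0,-0.84,0,0,8],[0,-0.96,0,0,8]]]' | head -2
python3 -m handwheel '[[[0,-0.12,0,0,8],[-0.002,-0.24,0,0,8],[-0.005,-0.36,0,0,8],[-0.008,-0.48,0,0,8],[-0.011,-0.6,0,0,8],[-0.014,-0.72,0,0,8],[-0.017,-0.84,0,0,8],[-0.019,-0.96,0,0,8]]]' | head -2
python3 -m handwheel '[[[0,-0.12,0,0,8],[0,-0.24,0,0,8],[0,-0.36,0,0,8],[0,-0.48,0,0,8],[0,-0.6,0,0,8],[0,-0.72,0,0,8],[0,-0.84,0,0,8],[0,-0.96,0,0,8]]]' | head -2
python3 -m handwheel '[[[0,-0.12,0,0,8],[0,-0.24,0,0,8],[0,-0.36,0,0,8],[0,-0.48,0,0,8],[0,-0.6,0,0,8],[0,-0.72,0,0,8],[0,-0.84,0,0,8],[0,-0.96,0,0,8]]]' | head -2
python3 -m handwheel '[[[0,-0.12,0,0,8],[0,-0.2325,0,0,8],[0,-0.335,0,0,8],[0,-0.4275,0,0,8],[0,-0.51,0,0,8],[0,-0.5825,0,0,8],[0,-0.645,0,0,8],[0,-0.6975,0,0,8]]]' | head -2
python3 -m handwheel '[[[0,-0.0425,0.01,0,8],[0,-0.075,0.02,0,8],[0,-0.0975,0.03,0,8],[0,-0.1125,0.04,0,8],[0,-0.12,0.05,0,8],[0,-0.125,0.06,0,8],[0,-0.125,0.06,0,8],[0,-0.125,0.06,0,8]]]' | head -2
python3 -c "
from tr import *
track();track('top','pics/t4.png')
im,d=get_image('scene');cv2.imwrite('pics/s4.png',cv2.resize(im[120:320,140:400],None,fx=3,fy=3))"
```

```text
clock: 23.85
eef_pos: [540.4, 180.8, 167.3]
clock: 24.65
eef_pos: [540.4, 103.8, 167.3]
clock: 25.45
eef_pos: [541.8, 27.0, 167.3]
clock: 26.25
eef_pos: [541.8, -49.8, 167.3]
clock: 27.05
eef_pos: [541.7, -126.6, 167.3]
clock: 27.85
eef_pos: [541.7, -181.9, 167.3]
clock: 28.65
eef_pos: [541.7, -191.4, 162.5]
scene clk 28.65 tcp [ 541.7 -191.4  162.5] floor z0 8.8 slopes x 0.0019 y 0.0006 n1361 | tin y -1.2 z 33.9 n278 u=239 | F [ 0.4  0.2 -8. ] T [-0.    0.03  0.02] rot z [-1.e-04  1.e-04 -1.e+00]
top clk 28.70 tcp [ 541.8 -191.5  162.5] floor z0 7.1 slopes x -0.0008 y -0.0003 n1204 | tin y -8.6 z 32.5 n92 u=393 | F [-1.4  0.6 -7.5] T [-0.01  0.01  0.  ] rot z [ 0.  0. -1.]
```

View pics/s4.png

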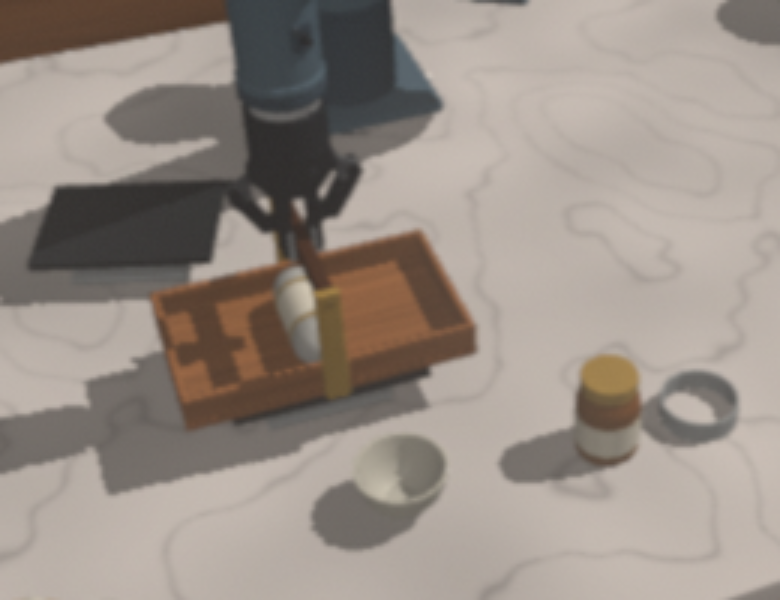

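The tray hovers centred over slate A (crop 330,390), with the tin in the middle under the handle (crop 300,310). Next I'll lower it to just above the stand, steady it, then set it down slowly.

```bash
python3 -m handwheel '[[[0,0,0.01,0,8],[0,0,0.02,0,8],[0,0,0.03,0,8],[0,0,0.04,0,8],[0,0,0.05,0,8],[0,0,0.06,0,8],[0,0,0.06,0,8],[0,0,0.06,0,8]]]' | head -2
python3 -m handwheel '[[[0,0,0,0,8],[0,0,0,0,8],[0,0,0,0,8],[0,0,0,0,8],[0,0,0,0,8],[0,0,0,0,8],[0,0,0,0,8],[0,0,0,0,8]]]' | head -2
python3 -m handwheel '[[[0,0,0,0,8],[0,0,0,0,8],[0,0,0,0,8],[0,0,0,0,8],[0,0,0,0,8],[0,0,0,0,8],[0,0,0,0,8],[0,0,0,0,8]]]' | head -2
python3 -m handwheel '[[[0,0,0.005,0,8],[0,0,0.01,0,8],[0,0,0.015,0,8],[0,0,0.02,0,8],[0,0,0.025,0,8],[0,0,0.03,0,8],[0,0,0.035,0,8],[0,0,0.04,0,8]]]'
python3 -m handwheel '[[[0,0,0.005,0,8],[0,0,0.01,0,8],[0,0,0.015,0,8],[0,0,0.02,0,8],[0,0,0.025,0,8],[0,0,0.03,0,8],[0,0,0.03,0,8],[0,0,0.03,0,8]]]'
python3 tr.py
```

```text
clock: 29.6
eef_pos: [541.7, -191.6, 157.7]
clock: 30.4
eef_pos: [541.7, -191.6, 157.7]
clock: 31.2
eef_pos: [541.7, -191.6, 157.7]
clock: 32.0
eef_pos: [541.7, -191.5, 154.5]
ee_rot: [[-1.0, 0.0, -0.0], [0.0, 1.0, 0.0], [0.0, 0.0, -1.0]]
wrist_force: [-0.0, 0.9, -8.2]
width: 14.6
finger_force: 98.0
clock: 32.8
eef_pos: [541.7, -191.6, 152.4]
ee_rot: [[-1.0, 0.0, 0.0], [0.0, 1.0, -0.0], [-0.0, -0.0, -1.0]]
wrist_force: [-1.7, 0.9, -4.6]
width: 14.7
finger_force: 98.5
scene clk 32.80 tcp [ 541.7 -191.6  152.4] floor z0 8.6 slopes x -0.0020 y 0.0010 n1282 | tin y -1.4 z 33.8 n278 u=239 | F [-1.7  0.9 -4.6] T [ 0.09  0.27 -0.06] rot z [ 0.e+00 -2.e-04 -1.e+00]
```

```bash
python3 -m handwheel '[[[0,0,0.004,0,8],[0,0,0.008,0,8],[0,0,0.012,0,8],[0,0,0.012,0,8],[0,0,0.012,0,8],[0,0,0.012,0,8],[0,0,0.012,0,8],[0,0,0.012,0,8]]]'
python3 -m handwheel '[[[0,0,0,0,15],[0,0,0,0,17],[0,0,0,0,20],[0,0,0,0,24],[0,0,0,0,30],[0,0,0,0,38],[0,0,0,0,46],[0,0,0,0,50]]]' 20
python3 tr.py
```

```text
clock: 33.65
eef_pos: [541.7, -191.6, 152.3]
ee_rot: [[-1.0, 0.0, 0.0], [0.0, 1.0, -0.0], [-0.0, -0.0, -1.0]]
wrist_force: [-5.5, 1.5, 3.3]
width: 14.3
finger_force: 99.8
clock: 34.45
eef_pos: [541.8, -191.6, 151.1]
ee_rot: [[-1.0, 0.0, 0.0], [0.0, 1.0, 0.0], [-0.0, 0.0, -1.0]]
wrist_force: [-0.0, -0.3, -0.4]
width: 50.0
finger_force: 0.0
scene clk 34.45 tcp [ 541.8 -191.6  151.1] floor z0 10.0 slopes x 0.0011 y 0.0002 n1284 | tin y -1.2 z 35.0 n279 u=239 | F [-0.  -0.3 -0.4] T [ 0.03 -0.02 -0.04] rot z [ 0.  0. -1.]
```

Released cleanly. Now I'll go straight up and check.

```bash
python3 -m handwheel '[[[0,0,-0.06,0,50],[0,0,-0.16,0,50],[0,0,-0.3,0,50],[0,0,-0.45,0,50],[0,0,-0.6,0,50],[0,0,-0.75,0,50],[0,0,-0.88,0,50],[0,0,-0.95,0,50]]]'
python3 -m handwheel '[[[0,0,-0.06,0,50],[0,0,-0.16,0,50],[0,0,-0.3,0,50],[0,0,-0.45,0,50],[0,0,-0.5,0,50],[0,0,-0.5,0,50],[0,0,-0.5,0,50],[0,0,-0.5,0,50]]]' | head -2
python3 - <<'E'
from h import *
im,d=get_image('scene');cv2.imwrite('pics/s5.png',cv2.resize(im[120:320,140:400],None,fx=3,fy=3))
v,u=np.mgrid[0:400,0:640]; P=pts('scene',np.c_[u.ravel(),v.ravel()],d.ravel()); h=cv2.cvtColor(im,cv2.COLOR_BGR2HSV).reshape(-1,3)
q=P-[541.8,-191.5,50]; m=(h[:,0]<18)&(h[:,1]>100)&(abs(q[:,2]-38)<7)&(abs(q[:,0])<110)&(abs(q[:,1])<170)
print(cv2.minAreaRect(ray('scene',np.c_[u.ravel()[m],v.ravel()[m]],88)[:,:2].astype(np.float32)))
t=(h[:,1]<85)&(h[:,2]>70)&(abs(q[:,0])<62)&(abs(q[:,1])<110)&(q[:,2]>20)&(q[:,2]<72)
from scipy.optimize import least_squares
print(least_squares(lambda p:np.hypot(q[t][:,1]-p[0],q[t][:,2]-p[1])-25,[0,33],loss='soft_l1',f_scale=2).x,state()['clock'])
E
```

```text
clock: 35.3
eef_pos: [542.2, -191.8, 228.8]
ee_rot: [[-1.0, 0.0, 0.002], [0.0, 1.0, -0.001], [-0.002, -0.001, -1.0]]
wrist_force: [0.1, -0.2, 0.5]
width: 50.1
finger_force: 0.0
clock: 36.1
eef_pos: [541.4, -191.4, 266.6]
((551.9911499023438, -191.6543426513672), (286.1200866699219, 190.28115844726562), 89.64263916015625)
[-1.42924741 34.27507057] 36.15
```

View pics/s5.png

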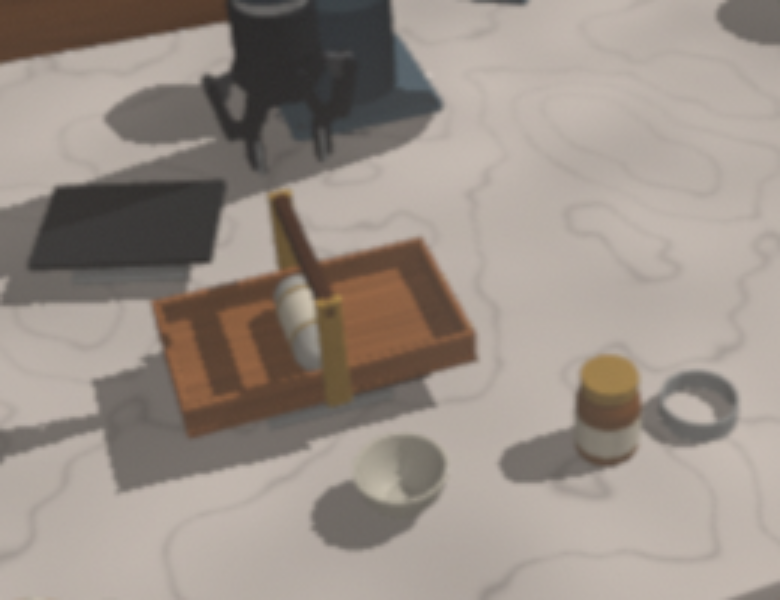

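The tray sits on the stand, centred to within about 1 mm. The tin is at −1.4 mm under the handle, and the gripper is clear of everything. Handing in.

```bash
python3 -c "
from plant import *
print(close_job())"
```

```text
the job is handed in; nothing more can be done
None
```

Job handed in at about 36 s: the tray is on the far slate stand, about 1 mm off centre, with the tin about 1.4 mm from the middle after a hold of over 4 s there and more than a second's steadying above the stand; the interface could not tilt the tray, so I rolled the tin by moving the level tray sideways, which took the tray about 160 mm off its spot and back before the hold.

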